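# Close and pin the deburring pot

### The job

Close the deburring pot: take its loose round cover off the sloping wooden stand and set it onto the pot's rim, fully seated and level, with the cover's orange eyelet over the hole in the pot's yellow lug. Then take the red-handled locking pin out of the wooden block and push it down through both holes until its collar rests on the eyelet. Do not drop the cover, not even onto the pot, and leave the other things on the bench where they are.

Things in the scene. Friction and masses are not known exactly. Their poses are not given: they have to be found in the camera images.
- pot: open round steel pot on a fixed blue drive base (150 x 150 x 34 mm); cannot be moved, may stand left or right of the block. Pot outer diameter 116, wall 5 (mouth 106 wide), rim 115 above the bench, inside floor about 67 below the rim. Origin on the bench under the pot axis; z up, x points to the yellow lug on the pot side.
- pot_rim (a point): centre of the pot mouth, at rim height (115 mm above the bench); axes as the pot.
- pot_eye (a point): centre of the 13 mm through hole in the yellow lug (42 x 36 x 8 mm), on the lug top face, 78 mm from the pot axis along the pot x and 1.5 mm below rim height; free space below the lug.
- stand: fixed wooden stand with a sloping face 160 (up the slope) x 150 mm, tilted 30 degrees to level; at its middle the face is 65 mm above the bench. Two 10 mm steel pegs, 19 mm tall, near its low edge keep the cover from sliding. Origin at the middle of the face; z is the outward normal of the face (leans roughly towards the robot), x points up the slope.
- cover: loose aluminium disc, 124 diameter, 6 thick, 0.3 kg, lying on the stand. Below: black plug 10 deep, 101 diameter tapering to 92, fits in the pot mouth. On top: black grip bar 46 long (cover x), 13 thick (cover y), up to 38 above the origin. Orange eyelet plate 36 x 32 x 6 sticks out along cover x. Origin: centre of the disc underside, which rests on the rim; z out through the bar.
- cover_grip (a point): point in the grip bar, 28 mm above the cover origin along the cover z; good TCP place for a grasp with the fingers closing along cover y and the tool along the cover -z.
- cover_eye (a point): centre of the 14 mm hole in the orange eyelet, on its top face, 78 mm from the cover axis along cover x, 6 mm above the cover origin.
- block: fixed wooden block 110 x 48 x 46 mm (x, y, z) with the pin standing in a hole 30 mm from its centre along its -x; on the +x half stand two fixed punches 12 mm thick, 16 mm high, brass and dark. Origin under its centre.
- block_hole (a point): mouth of the 11 mm hole, 42 mm deep, in which the pin stands at the start, on the top face of the block (46 mm high).
- pin: loose locking pin, about 0.07 kg: steel shank 8 mm diameter reaching 38 mm below the origin with a tapered tip, steel collar 22 mm diameter from 0 to 5 mm, red round handle 14 mm diameter from 5 to 48 mm above the origin. Stands upright in the block. Origin at the centre of the collar underside; z up along the handle.
- pin_grip (a point): point in the red handle, 29 mm above the pin origin.
- pin_tip (a point): lower end of the pin shank, 38 mm below the pin origin.
- oil_bottle: loose bystander: white oil bottle with yellow label and red cap, 56 mm diameter, 200 mm tall, standing behind the block; origin under its centre.
- nut_jar: loose bystander: amber jar, 64 mm diameter, 85 mm tall; origin under its centre.
- carton: loose bystander: carton 75 x 110 x 60 mm; origin under its centre.
- hammer: loose bystander: hammer lying at the left, about 0.28 m long along its x.
- wrench: loose bystander: wrench lying near the robot, along its x.
- paint_can: loose bystander: blue can, 66 mm diameter, 110 mm tall; origin under its centre.
- tape_roll: loose bystander: grey ring lying flat, 70 mm diameter, 22 mm tall; origin under its centre.
There are look-alikes about, which are no part of the job. What is shaped like the cover but purple is not meant.

How it is judged:
By the outcome, as a careful person would: the job done as asked, in the order asked, and still so for the second after the job is handed in, with the robot touching nothing.
It also fails if it takes over 58 s, if anything falls off the work surface, if the arm or the gripper's body presses on something with over 40 N, if the wrist force passes 120 N, or if a joint passes its speed limit or range.

### The arm

A 7-joint arm with a two-finger parallel gripper is mounted at the origin on the work surface. World frame = base frame: x ahead of the robot, y to its left, z up, the work surface at z = 0. Lengths are in m, angles in rad, forces in N, time in s.
With the tool pointing down it reaches from about 0.35 to 0.775 m from the base axis. Payload 3.1 kg.
Tool frame: the origin (TCP) lies between the finger pads, 19 mm behind the fingertips; this is the grasp point; z points along the fingers, y is the line along which they close (so a half turn about z gives the same grasp; the last joint's range is limited). The gripper opens to 85 mm and grips with 20 to 120 N. Pads are 22 mm wide; open, the fingers measure 114 mm over their backs; the gripper's body (76 mm by 85 mm) begins 54 mm behind the grasp point. The pads swing forward as they close: fully open they stand 13 mm farther back than shut.
Start: joints at [1.149, 0.311, 0.014, 1.512, -0.004, 1.319, -0.027], TCP at [0.204, -0.511, 0.25] pointing down, gripper open.
Joint ranges: [-2.7, 2.7], [-0.3, 1.91], [-1.27, 1.3], [0.12, 2.57], [-1.44, 4.58], [0.2, 2.03], [-3.05, 3.05]. Speed limits (rad/s): [2.79, 2.79, 3.14, 3.14, 3.14, 3.14, 3.14].

### API

Orientations are given as a unit quaternion [w, x, y, z].
In Python, from rig import arm gives the robot as it stands. The module is installed in compiled form; this text tells all that it offers.
- The arm moves only by the tool arm_command, never from a script. Its argument "motion" is one flat list of numbers, 7 for each row, row after row: the shift along the tool's x, y, z in mm, then the turn, a rotation vector about the tool's x, y, z in degrees, then the finger opening in mm, from 0 to 85.4. A call has exactly 5 rows; each row shifts and turns the commanded pose from where the row before left it, along the tool's axes as they then stand; what a row does not reach is not made up. A row lasts 1/10 s, in which the tool goes at most 50 mm and 8.59 degrees, less where a joint would pass 70% of its speed; a pose out of reach is approached as far as the arm can. A call is refused whole if a number of a shift passes 50 or a number of a turn 8.59, either way. A call with a gripper value outside its range is refused whole. The fingers move at their own pace and stop on an object; "grip_force" is the grip in N (left out, the last holds). Time passes only in rows, so rows that do not move let the fingers close, or fill a call up. It gives the time, the measured TCP pose, the force, the opening and the grip force at its end, in the units of the state.
- arm.get_obs(): the state, without advancing time (a new reading comes with each control period).
- arm.snapshot(name): name is "side" or "top"; returns a dict with "pixels" (384x512x3 uint8, red, green, blue), "intrinsics" (3x3 intrinsics, pixels), "R" (3x3) and "t" (3): a world point X has camera coordinates R X + t. Camera axes: x right, y down, z forward; pixel columns grow to the right and rows downward; lengths in m; the calibration is good to about 2 mm. A picture is of the moment at which its call begins. There is no depth.
- arm.job_done(): hands the job in; it is judged then, once.
The state is a dict: "time_s": time; "joint_positions": joint angles; "joint_velocities": joint speeds; "tau": joint torques, N m; "ee_pos": TCP position; "tcp_rot": TCP orientation; "contact_force": force on the tool from outside, world axes, zero at the start; "moment": the same for the moment, N m; "gripper_width": finger opening in m; "grasp_force": force on a finger pad.
Only numpy, scipy, OpenCV 4.12 (cv2) and the standard library are available. Lean on these libraries where they do the work, as an engineer would, in place of code of your own. Each camera call takes 0.05 s, during which the arm holds its last target. There are 200 camera calls.

## Working session

There is one attempt and no reset: what is moved stays moved. The work goes in short steps, Python scripts to look and compute and a tool call to move; the robot and the scene stay as the last step left them, time stands still between calls to the robot, and variables do not carry over. Pictures are saved under pics/ and viewed, at most 10 in all, crops included, and the job is handed in when it is done.

Besides the shell and the picture viewer there is one more tool, called by a JSON object that holds its "name" and its "arguments". arm_command: Moves the arm, as the interface text tells. Its arguments: {"type":"object","properties":{"motion":{"type":"array","items":{"type":"number"}},"grip_force":{"type":"number"}},"required":["motion"]}

```bash
mkdir -p pics; python3 - <<'E'
from rig import arm
import cv2,numpy as np,pickle
o=arm.get_obs();print(o['ee_pos'],o['tcp_rot'],o['gripper_width'])
S={}
for n in('side','top'):
    s=arm.snapshot(n);S[n]=s
    cv2.imwrite(f'pics/{n}0.png',cv2.resize(s['pixels'][...,::-1],(800,600),interpolation=cv2.INTER_CUBIC))
    print(n,s['intrinsics'],s['R'],s['t'],-s['R'].T@s['t'])
pickle.dump(S,open('S0.pkl','wb'))
E
```

```text
[ 0.20365813 -0.51018275  0.24890662] [-1.14383252e-03  9.82019456e-01  1.88776088e-01 -2.63021880e-04] 0.08570862718802856
side [[433.18593396   0.         248.33583998]
 [  0.         433.18593396 195.96425528]
 [  0.           0.           1.        ]] [[ 0.89801243 -0.43984593 -0.01045133]
 [-0.3416148  -0.68209539 -0.64656416]
 [ 0.27725981  0.58419298 -0.76278801]] [-0.45721847  0.21211202  1.48799475] [ 0.07048734 -0.92570114  1.26739005]
top [[472.67239068   0.         257.05137934]
 [  0.         472.67239068 195.9240366 ]
 [  0.           0.           1.        ]] [[ 6.58655223e-03 -9.99978084e-01  6.69412622e-04]
 [-9.82814289e-01 -6.59699489e-03 -1.84479139e-01]
 [ 1.84479512e-01  5.57173192e-04 -9.82836202e-01]] [-0.06569432  0.47205937  1.52683487] [ 0.18270964 -0.06342941  1.58775767]
```

View pics/side0.png

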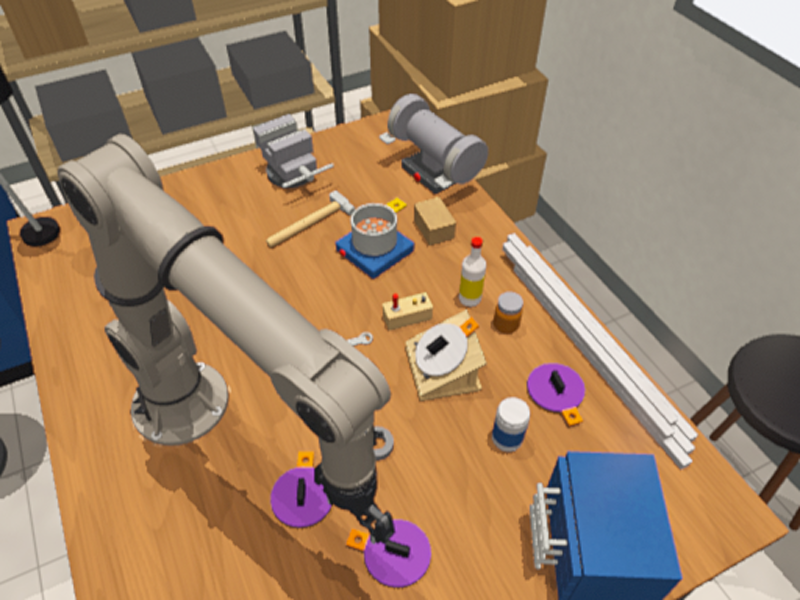

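View pics/top0.png

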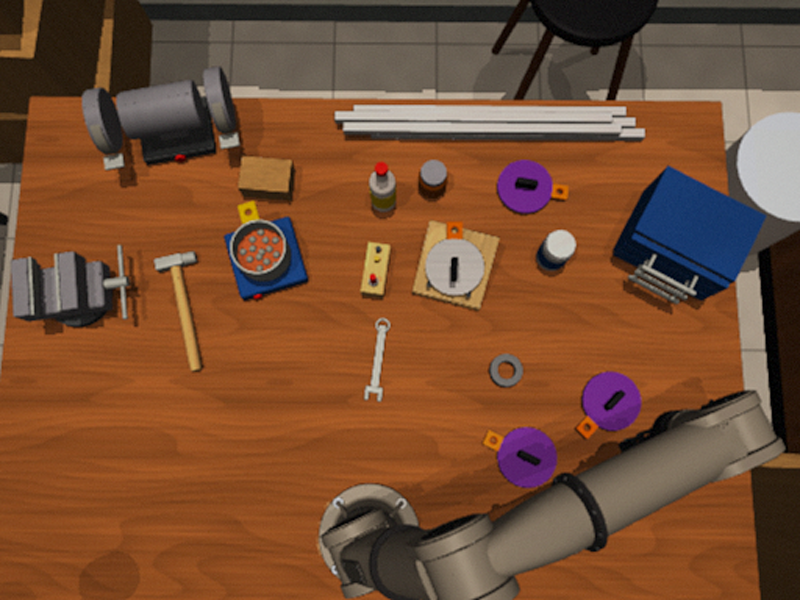

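The side view shows the pot at (375,230), block at (408,310), and cover on stand at (440,350). The top view shows the pot at (260,250) with its lug at (248,212), the block at (375,270), and the cover at (455,265) with its eyelet at (455,230). I'll enlarge these.

```bash
cat > crop.py <<'E'
import cv2,numpy as np
def crop(img,x0,y0,w,h,k):
    c=cv2.resize(img[y0:y0+h,x0:x0+w,::-1],None,fx=k,fy=k,interpolation=cv2.INTER_CUBIC)
    for i in range(0,w,10):
        cv2.line(c,(int((i+.5)*k),0),(int((i+.5)*k),6),(255,255,255),1);cv2.putText(c,str(x0+i),(int(i*k),16),0,.35,(0,255,255),1)
    for i in range(0,h,10):
        cv2.line(c,(0,int((i+.5)*k)),(6,int((i+.5)*k)),(255,255,255),1);cv2.putText(c,str(y0+i),(8,int((i+.5)*k)+4),0,.35,(0,255,255),1)
    return c
E
python3 - <<'E'
import pickle,cv2,numpy as np
from crop import crop
S=pickle.load(open('S0.pkl','rb'))
s=S['side']['pixels'];t=S['top']['pixels']
cv2.imwrite('pics/side1.png',np.hstack([crop(s,210,120,60,80,6),crop(s,242,183,72,80,6)]))
cv2.imwrite('pics/top1.png',np.vstack([np.hstack([crop(t,140,123,65,48,6),crop(t,225,150,65,48,6)]),np.hstack([crop(t,260,138,65,48,6),crop(t,140,160,65,48,6)])]))
E
```

```text
(no output)
```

View pics/side1.png

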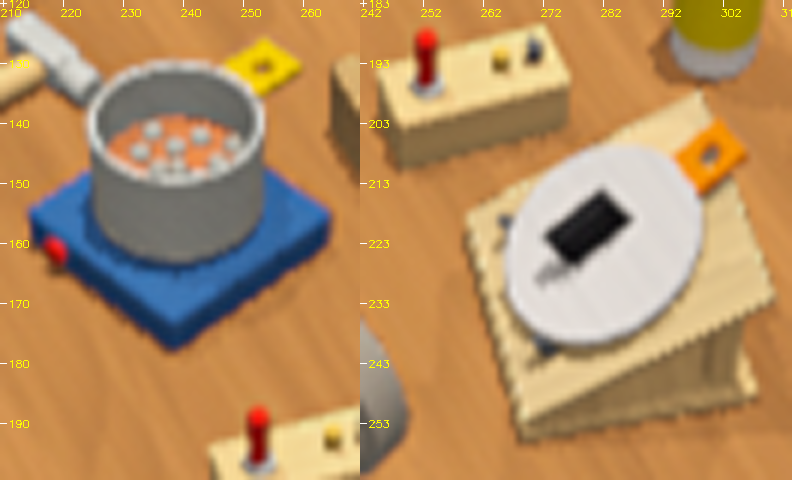

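View pics/top1.png

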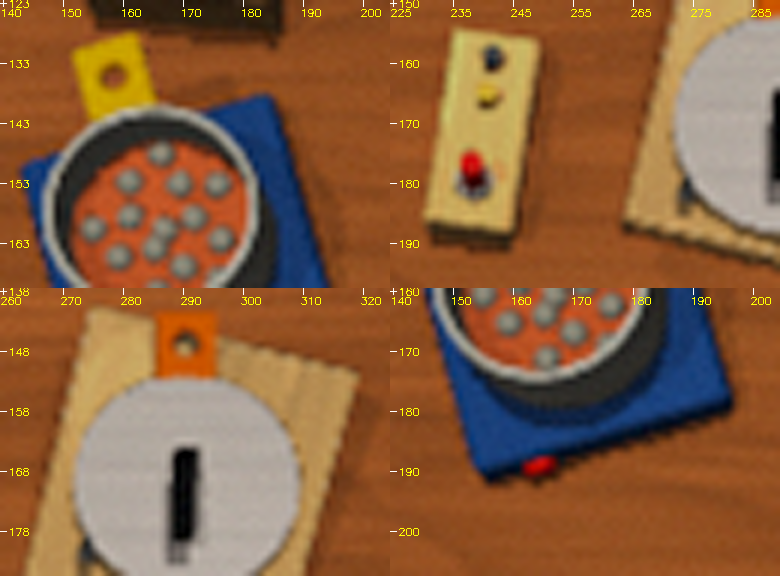

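The side crop puts the lug hole at (253.3,130.7), eyelet hole at (299.8,208.2), and pin top at (252.6,188.7). In the top crop they are at (158.3,135.0), (290.3,146.7) and (238,176.5).

```bash
cat > geo.py <<'E'
import numpy as np,cv2,pickle
from scipy.optimize import least_squares
from scipy.spatial.transform import Rotation as Ro
def proj(s,X):
    c=np.atleast_2d(X)@s['R'].T+s['t'];p=c@s['intrinsics'].T
    return p[:,:2]/p[:,2:]
def tri(S,uv):  # uv {name:(u,v)}
    f=lambda X:np.concatenate([proj(S[n],X)[0]-uv[n] for n in uv])
    r=least_squares(f,[.5,0,.1]);return r.x,r.fun
def contour(img,mask_roi):
    x0,y0,x1,y1=mask_roi
    h=cv2.cvtColor(img,cv2.COLOR_RGB2HSV)
    m=((h[...,1]<45)&(h[...,2]>150)).astype(np.uint8)
    z=np.zeros_like(m);z[y0:y1,x0:x1]=m[y0:y1,x0:x1]
    c=max(cv2.findContours(z,cv2.RETR_EXTERNAL,cv2.CHAIN_APPROX_NONE)[0],key=cv2.contourArea)
    return cv2.convexHull(c)
E
python3 - <<'E'
from geo import *
S=pickle.load(open('S0.pkl','rb'))
for k,uv in dict(lug={'side':(253.3,130.7),'top':(158.3,135.0)},rim={'side':(238.8,139.8),'top':(164.7,157.5)},
  eye={'side':(299.8,208.2),'top':(290.3,146.7)},pintop={'side':(252.6,188.7),'top':(238.,176.5)},collar={'side':(252.8,196.3),'top':(238.5,179.8)}).items():
    X,r=tri(S,uv);print(k,X.round(4),r.round(2))
for n,roi in(('side',(258,200,305,245)),('top',(268,148,315,195))):
    c=contour(S[n]['pixels'],roi);print(n,cv2.fitEllipse(c),cv2.contourArea(c))
# cover fit
H={'side':cv2.fitEllipse(contour(S['side']['pixels'],(258,200,305,245))),'top':cv2.fitEllipse(contour(S['top']['pixels'],(268,148,315,195)))}
eye={'side':(299.8,208.2),'top':(290.3,146.7)}
th=np.linspace(0,2*np.pi,60)
circ=np.c_[.062*np.cos(th),.062*np.sin(th),0*th+.006]
def res(p):
    R=Ro.from_rotvec(p[3:]).as_matrix();o=[]
    for n in H:
        e=cv2.fitEllipse(proj(S[n],circ@R.T+p[:3]).astype(np.float32))
        o+=[*(np.subtract(e[0],H[n][0])),*((np.array(e[1])-H[n][1]-1)*.5)]
        o+=list(proj(S[n],R@[.078,0,.006]+p[:3])[0]-eye[n])
    return o
b=None
# initial: normal tilts towards robot by 30deg, x up slope (away)
for d in(-.4,0,.4):
    R0=Ro.from_euler('z',d)*Ro.from_euler('y',-np.pi/6)
    r=least_squares(res,[*[.53,-.18,.08],*R0.as_rotvec()],diff_step=1e-3)
    if b is None or r.cost<b.cost:b=r
R=Ro.from_rotvec(b.x[3:]).as_matrix();print('cover',b.x[:3],'\n',R,np.round(b.fun,2),b.cost)
n=R[:,2];print('tilt',np.degrees(np.arccos(n[2])),'az',np.degrees(np.arctan2(-n[1],-n[0])))
E
```

```text
lug [0.6602 0.2607 0.1096] [-0.03  0.01  0.01 -0.02]
rim [0.5841 0.2362 0.1116] [-0.06  0.02  0.01 -0.05]
eye [ 0.6226 -0.1692  0.1131] [-0.05  0.02  0.01 -0.05]
pintop [ 5.274e-01 -2.000e-04  9.030e-02] [ 0.05 -0.02 -0.01  0.04]
collar [ 5.268e-01 -5.000e-04  4.780e-02] [-0.24  0.08  0.05 -0.22]
side ((281.8612365722656, 223.32981872558594), (29.416704177856445, 36.19462585449219), 46.83634567260742) 814.5
top ((290.6407165527344, 170.18319702148438), (35.61581802368164, 36.6764030456543), 91.84992980957031) 997.0
cover [ 0.5556859  -0.17290141  0.07095711] 
 [[ 0.88808838 -0.01912584 -0.45927467]
 [ 0.04520022  0.99792542  0.04584541]
 [ 0.45744504 -0.0614741   0.88711046]] [ 0.21 -0.3   0.   -0.47 -0.19  0.24  0.1  -0.11  0.04  0.08 -0.05  0.15] 0.25228117443648845
tilt 27.487634874885412 az -5.700457800184972
```

```bash
python3 - <<'E'
from geo import *
S=pickle.load(open('S0.pkl','rb'))
H={'side':cv2.fitEllipse(contour(S['side']['pixels'],(258,200,305,245))),'top':cv2.fitEllipse(contour(S['top']['pixels'],(268,148,315,195)))}
eye={'side':(299.8,208.2),'top':(290.3,146.7)}
cor={'side':{(1,1):(298.2,197.8),(1,-1):(310.2,232),(-1,1):(259.3,218.3),(-1,-1):(268.2,253.3)},'top':{(1,1):(274.5,141.5),(1,-1):(319.2,152.3),(-1,1):(263.7,187)}}
th=np.linspace(0,2*np.pi,60);circ=np.c_[.062*np.cos(th),.062*np.sin(th),0*th+.006]
def unpack(p):
    Rs=Ro.from_euler('zy',[p[3],-p[8]]).as_matrix();Rc=Rs@Ro.from_euler('z',p[4]).as_matrix()
    return Rs,Rc,p[:3],p[:3]+Rs@[p[5],p[6],.010+p[7]]
def res(p,full):
    Rs,Rc,ps,pc=unpack(p);o=[p[7]/.0005,(p[8]-np.pi/6)/.003,*( [(p[2]-.065)/.001] if full else [])]
    for n in H:
        e=cv2.fitEllipse(proj(S[n],circ@Rc.T+pc).astype(np.float32))
        o+=[*(2*np.subtract(e[0],H[n][0]))]
        o+=list(proj(S[n],Rc@[.078,0,.006]+pc)[0]-eye[n])
        for k,v in cor[n].items(): o+=list(.7*(proj(S[n],ps+Rs@[.08*k[0],.075*k[1],0])[0]-v))
    return np.array(o)
for full in(0,1):
    b=least_squares(res,[.55,-.17,.065,-.2,.2,0,0,0,.5236],diff_step=1e-4,x_scale=[.01]*9,args=(full,))
    Rs,Rc,ps,pc=unpack(b.x)
    print('stand',ps.round(4),'yaw',np.degrees(b.x[3]),'spin',np.degrees(b.x[4]),b.x[5:8].round(4),'tilt',np.degrees(b.x[8]));print(b.fun.round(2),b.cost)
    print('cover',pc.round(4),'\n',Rc.round(4),'eye',(pc+Rc@[.078,0,.006]).round(4),'grip',(pc+Rc@[0,0,.028]).round(4))
E
```

```text
stand [ 0.5593 -0.1739  0.0601] yaw -13.182985585923896 spin 15.366547960273364 [ 0.0015  0.0018 -0.    ] tilt 29.99725127564393
[-0.04 -0.02  0.38 -0.24 -0.53  0.15 -0.82 -0.36  0.69  1.3  -1.09 -0.8
  0.8   0.3  -0.01 -0.11  0.12  0.5   0.19 -0.07 -0.07 -0.26 -0.43 -0.17] 3.3277082256263313
cover [ 0.556  -0.1725  0.0697] 
 [[ 0.8654 -0.033  -0.5   ]
 [ 0.0381  0.9993  0.    ]
 [ 0.4996 -0.019   0.866 ]] eye [ 0.6205 -0.1695  0.1139] grip [ 0.542  -0.1725  0.0939]
stand [ 0.5587 -0.1753  0.0645] yaw -13.08191125680737 spin 15.663087646667666 [ 0.0007  0.0021 -0.0001] tilt 29.992753728315485
[-0.13 -0.04 -0.49  0.1  -0.96 -0.71 -0.36 -0.75 -0.7   0.84  1.   -1.09
 -1.05  0.87  0.1   0.75  0.09  0.34  0.55  0.5  -0.19  0.34 -0.42 -0.1
 -0.18] 4.620249131223449
cover [ 0.5547 -0.1734  0.0737] 
 [[ 0.8652 -0.039  -0.4999]
 [ 0.045   0.999  -0.    ]
 [ 0.4994 -0.0225  0.8661]] eye [ 0.6191 -0.1699  0.1178] grip [ 0.5407 -0.1734  0.0979]
```

```bash
cat > fit.py <<'E'
from geo import *
S=pickle.load(open('S0.pkl','rb'))
H={'side':cv2.fitEllipse(contour(S['side']['pixels'],(258,200,305,245))),'top':cv2.fitEllipse(contour(S['top']['pixels'],(268,148,315,195)))}
eye={'side':(299.8,208.2),'top':(290.3,146.7)}
cor={'side':{(1,1):(298.2,197.8),(1,-1):(310.2,232),(-1,1):(259.3,218.3),(-1,-1):(268.2,253.3)},'top':{(1,1):(274.5,141.5),(1,-1):(319.2,152.3),(-1,1):(263.7,187)}}
bar={'side':{(1,1):(282,214.2),(1,-1):(286.8,219.2),(-1,-1):(277.3,226.7),(-1,1):(272.3,222)}}
th=np.linspace(0,2*np.pi,60);circ=np.c_[.062*np.cos(th),.062*np.sin(th),0*th+.006]
def unpack(p):
    Rs=Ro.from_euler('ZY',[p[3],-p[8]]).as_matrix();Rc=Rs@Ro.from_euler('z',p[4]).as_matrix()
    return Rs,Rc,p[:3],p[:3]+Rs@[p[5],p[6],.010+p[7]]
def res(p,full):
    Rs,Rc,ps,pc=unpack(p);o=[p[7]/.0005,(p[8]-np.pi/6)/.003,*( [(p[2]-.065)/.001] if full else [])]
    for n in H:
        e=cv2.fitEllipse(proj(S[n],circ@Rc.T+pc).astype(np.float32))
        o+=[*(2*np.subtract(e[0],H[n][0]))]
        o+=list(proj(S[n],Rc@[.078,0,.006]+pc)[0]-eye[n])
        for k,v in cor[n].items(): o+=list(.7*(proj(S[n],ps+Rs@[.08*k[0],.075*k[1],0])[0]-v))
    return np.array(o)
for full in(0,1):
    b=least_squares(res,[.55,-.17,.065,-.2,.2,0,0,0,.5236],diff_step=1e-4,x_scale=[.01]*9,args=(full,))
    Rs,Rc,ps,pc=unpack(b.x)
    print('stand',ps.round(4),'yaw',np.degrees(b.x[3]),'spin',np.degrees(b.x[4]),b.x[5:8].round(4),'tilt',np.degrees(b.x[8]));print(b.fun.round(2),b.cost)
    print('cover',pc.round(4),'\n',Rc.round(4),'eye',(pc+Rc@[.078,0,.006]).round(4),'grip',(pc+Rc@[0,0,.028]).round(4))
    for k,v in bar['side'].items(): print(k,(proj(S['side'],pc+Rc@[.023*k[0],.0065*k[1],.038])[0]-v).round(2))
E
python3 fit.py
```

```text
stand [ 0.5588 -0.1744  0.0611] yaw -14.250587038998525 spin 14.740427665998258 [ 0.0018  0.0002 -0.    ] tilt 29.99618994479096
[-0.03 -0.02  0.27 -0.37 -0.45  0.17 -0.46  0.23 -0.01  0.18 -0.32  0.25
  0.28 -0.14  0.29 -0.01  0.1   0.43  0.07 -0.24  0.03  0.03 -0.03 -0.51] 0.8031308349106472
cover [ 0.5555 -0.1734  0.0706] 
 [[ 0.8744  0.0245 -0.4846]
 [ 0.0404  0.9916  0.1231]
 [ 0.4835 -0.1272  0.8661]] eye [ 0.6208 -0.1695  0.1135] grip [ 0.542  -0.1699  0.0949]
(1, 1) [-0.15 -1.01]
(1, -1) [-3.14 -3.57]
(-1, -1) [-4.18 -2.39]
(-1, 1) [-0.92 -0.18]
stand [ 0.5583 -0.175   0.0645] yaw -14.222167006160653 spin 14.566818328845201 [ 0.0012  0.0002 -0.    ] tilt 29.995134814976776
[-0.06 -0.03 -0.5  -0.03 -1.08 -0.54 -0.18 -0.45 -0.09  0.04 -0.12 -0.36
 -0.03  0.26 -0.39  0.68  0.12  0.36  0.45  0.2  -0.35  0.24 -0.07  0.1
 -0.53] 1.8255349216015664
cover [ 0.5545 -0.1738  0.0737] 
 [[ 0.8743  0.0266 -0.4846]
 [ 0.0379  0.9917  0.1228]
 [ 0.4839 -0.1257  0.8661]] eye [ 0.6198 -0.1701  0.1167] grip [ 0.541  -0.1703  0.098 ]
(1, 1) [-0.29 -1.37]
(1, -1) [-3.29 -3.92]
(-1, -1) [-4.36 -2.76]
(-1, 1) [-1.09 -0.55]
```

```bash
cat > plan.py <<'E'
import sys,numpy as np
from scipy.spatial.transform import Rotation as Ro
from rig import arm
T=dict(np.load('T.npz'))
def delta(P,R):  # shift in the NEW tool frame after pure rotation first
    o=arm.get_obs();q=o['tcp_rot'];A=Ro.from_quat([*q[1:],q[0]])
    rv=np.degrees((A.inv()*Ro.from_matrix(R)).as_rotvec())
    d=np.asarray(P)-o['ee_pos']
    print('t',round(o['time_s'],2),'pos',o['ee_pos'].round(4),'F',np.round(o['contact_force'],1),'w',round(o['gripper_width']*1e3,1))
    print(' rotvec',rv.round(2),' shift now-frame',(1e3*A.inv().apply(d)).round(1),' new-frame',(1e3*R.T@d).round(1))
if __name__=='__main__':  # plan.py name off_along_toolz_mm  (offset back from the target)
    for a in sys.argv[1:]:
        n,b=a.split(':');R=T[n+'_R'];print(a);delta(T[n]-R[:,2]*float(b)/1e3,R)
E
python3 - <<'E'
from geo import *
S=pickle.load(open('S0.pkl','rb'))
def fixz(uv,z):
    r=least_squares(lambda p:np.concatenate([proj(S[n],[p[0],p[1],z])[0]-uv[n] for n in uv]),[.5,0]);return np.r_[r.x,z],r.fun
pot,r1=fixz({'side':(238.8,139.8),'top':(164.7,157.5)},.115)
lug,r2=fixz({'side':(253.3,130.7),'top':(158.3,135.0)},.1135)
pt,r3=fixz({'side':(252.6,188.7),'top':(238.,176.5)},.094)
pc,r4=fixz({'side':(252.8,196.3),'top':(238.5,179.8)},.051)
yaw=np.arctan2(*(lug-pot)[[1,0]]);print(pot,lug,np.linalg.norm((lug-pot)[:2]),np.degrees(yaw),pt,pc,r1,r2,r3,r4)
Rc=np.array([[.8743,.0266,-.4846],[.0379,.9917,.1228],[.4839,-.1257,.8661]]);D=np.diag([1,-1,-1.])
c=np.array([.5545,-.1738,.0737])
Rp=Ro.from_euler('z',yaw).as_matrix()
np.savez('T.npz',grasp=c+Rc@[0,0,.029],grasp_R=Rc@D,place=pot+[0,0,.029],place_R=Rp@D,pin=np.r_[pt[:2],.075],pin_R=D,lug=lug+[0,0,.037],lug_R=Rp@D)
E
python3 plan.py grasp:120
```

```text
[0.58310568 0.23478786 0.115     ] [0.65883837 0.2590443  0.1135    ] 0.07952241706135368 17.75975509657658 [ 0.52646683 -0.00129693  0.094     ] [ 0.52602621 -0.00135839  0.051     ] [-0.16617658 -0.32943924  0.2222546  -0.03231578] [-1.46410005e-01 -3.93069217e-01  2.42439487e-01  1.56392263e-04] [-0.06316379 -0.40053837  0.26666803  0.07598603] [-0.32723936 -0.2364346   0.27909105 -0.19270821]
grasp:120
t 0.1 pos [ 0.2037 -0.5102  0.249 ] F [ 0.9  0.8 -0.3] w 85.3
 rotvec [-13.    27.31  20.89]  shift now-frame [ 390.3 -226.    46.7]  new-frame [ 234.7 -365.   131.5]
```

{"name": "arm_command", "arguments": {"motion": [0, 0, -10, -2.6, 5.46, 4.18, 60, 0, 0, -10, -2.6, 5.46, 4.18, 60, 0, 0, -10, -2.6, 5.46, 4.18, 60, 0, 0, -10, -2.6, 5.46, 4.18, 60, 0, 0, -10, -2.6, 5.46, 4.18, 60], "grip_force": 80}}

```text
time_s: 0.6
ee_pos: [0.1932, -0.5093, 0.2988]
tcp_rot: [0.066, 0.965, 0.001, 0.253]
contact_force: [-0.4, -0.8, -1.4]
gripper_width: 0.0602
grasp_force: 0.0
```

```bash
python3 plan.py grasp:120
```

```text
grasp:120
t 0.6 pos [ 0.1932 -0.5093  0.2988] F [-0.4 -0.8 -1.4] w 60.2
 rotvec [ 0.25 -0.24 -0.14]  shift now-frame [ 218.  -371.9  179.1]  new-frame [ 219.7 -370.6  179.8]
```

{"name": "arm_command", "arguments": {"motion": [22, -37, 18, 0, 0, 0, 60, 22, -37, 18, 0, 0, 0, 60, 22, -37, 18, 0, 0, 0, 60, 22, -37, 18, 0, 0, 0, 60, 22, -37, 18, 0, 0, 0, 60]}}

```text
time_s: 1.1
ee_pos: [0.3391, -0.3307, 0.2494]
tcp_rot: [0.065, 0.966, 0.003, 0.251]
contact_force: [0.9, -0.7, 0.5]
gripper_width: 0.0601
grasp_force: 0.0
```

{"name": "arm_command", "arguments": {"motion": [22, -37, 18, 0, 0, 0, 60, 22, -37, 18, 0, 0, 0, 60, 22, -37, 18, 0, 0, 0, 60, 22, -37, 18, 0, 0, 0, 60, 22, -37, 18, 0, 0, 0, 60]}}

```text
time_s: 1.6
ee_pos: [0.4784, -0.1601, 0.2025]
tcp_rot: [0.065, 0.966, 0.004, 0.25]
contact_force: [-0.3, -1.2, -0.8]
gripper_width: 0.0602
grasp_force: 0.0
```

```bash
python3 plan.py grasp:120 grasp:50
```

```text
grasp:120
t 1.6 pos [ 0.4784 -0.1601  0.2025] F [-0.3 -1.2 -0.8] w 60.2
 rotvec [0.09 0.1  0.15]  shift now-frame [ 3.7 -4.6  1.1]  new-frame [ 3.7 -4.6  1.1]
grasp:50
t 1.6 pos [ 0.4784 -0.1601  0.2025] F [-0.3 -1.2 -0.8] w 60.2
 rotvec [0.09 0.1  0.15]  shift now-frame [ 3.8 -4.7 71.1]  new-frame [ 3.6 -4.6 71.1]
```

Advance to 50 mm short of the grasp, then look from both cameras.

{"name": "arm_command", "arguments": {"motion": [1, -1, 20, 0, 0, 0, 60, 1, -2, 20, 0, 0, 0.1, 60, 1, -1, 20, 0, 0, 0, 60, 1, -1, 11, 0, 0, 0, 60, 0, 0, 0, 0, 0, 0, 60]}}

```text
time_s: 2.1
ee_pos: [0.5149, -0.1659, 0.1407]
tcp_rot: [0.064, 0.967, 0.002, 0.248]
contact_force: [-1.0, -0.0, -0.3]
gripper_width: 0.06
grasp_force: 0.0
```

```bash
python3 plan.py grasp:50; python3 - <<'E'
from rig import arm
from geo import *
from crop import crop
S={n:arm.snapshot(n) for n in('side','top')};pickle.dump(S,open('S1.pkl','wb'))
cv2.imwrite('pics/g1.png',np.hstack([crop(S['side']['pixels'],250,170,65,85,6),crop(S['top']['pixels'],258,135,65,85,6)]))
o=arm.get_obs();q=o['tcp_rot'];A=Ro.from_quat([*q[1:],q[0]])
for n in S: print(n,proj(S[n],o['ee_pos']+A.apply([[0,0,0],[0,0,.019],[0,.03,.006],[0,-.03,.006]])).round(1))
E
```

```text
grasp:50
t 2.1 pos [ 0.5149 -0.1659  0.1407] F [-1.  -0.  -0.3] w 60.0
 rotvec [-0.    0.31 -0.03]  shift now-frame [ 1.9 -1.7 -0.8]  new-frame [ 1.9 -1.7 -0.8]
side [[271.9 213.4]
 [274.5 216. ]
 [276.8 220.1]
 [268.7 208.6]]
top [[290.3 176.9]
 [290.7 175.2]
 [300.  176.4]
 [280.9 176.3]]
```

View pics/g1.png

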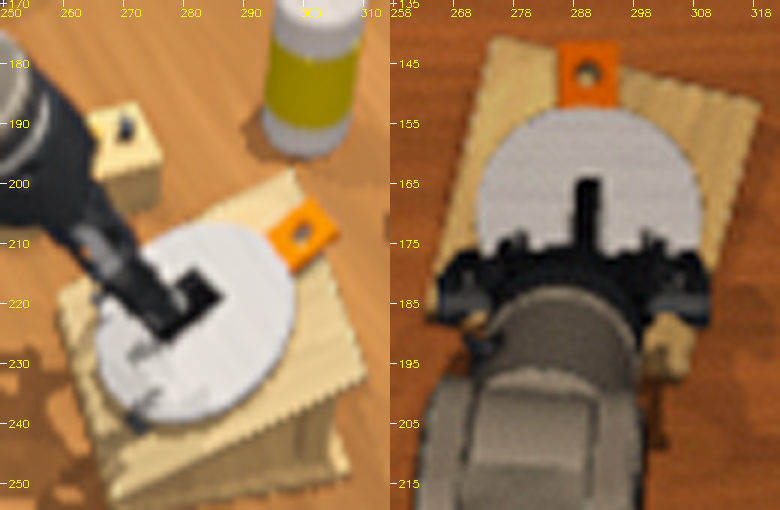

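Fingers straddle the bar in the top view (tips at about 279 and 300, bar at 290, 170). Descending.

{"name": "arm_command", "arguments": {"motion": [1, -1, 15, 0, 0.1, 0, 60, 1, -1, 15, 0, 0.2, 0, 60, 0, 0, 12, 0, 0, 0, 60, 0, 0, 6, 0, 0, 0, 60, 0, 0, 0, 0, 0, 0, 60]}}

```text
time_s: 2.7
ee_pos: [0.5407, -0.1709, 0.1021]
tcp_rot: [0.066, 0.965, 0.002, 0.252]
contact_force: [0.1, -0.4, -0.6]
gripper_width: 0.0599
grasp_force: 0.0
```

```bash
python3 plan.py grasp:0
```

```text
grasp:0
t 2.7 pos [ 0.5407 -0.1709  0.1021] F [ 0.1 -0.4 -0.6] w 59.9
 rotvec [ 0.17 -0.18 -0.06]  shift now-frame [-1.8 -1.1  2.6]  new-frame [-1.8 -1.1  2.6]
```

{"name": "arm_command", "arguments": {"motion": [0, 0, 1, 0, 0, 0, 30, 0, 0, 0, 0, 0, 0, 20, 0, 0, 0, 0, 0, 0, 12, 0, 0, 0, 0, 0, 0, 8, 0, 0, 0, 0, 0, 0, 8], "grip_force": 25}}

```text
time_s: 3.2
ee_pos: [0.5414, -0.171, 0.1018]
tcp_rot: [0.066, 0.965, 0.002, 0.253]
contact_force: [-4.1, 0.8, 7.1]
gripper_width: 0.0125
grasp_force: 27.6
```

```bash
python3 plan.py grasp:0
```

```text
grasp:0
t 3.2 pos [ 0.5414 -0.171   0.1018] F [-4.1  0.8  7.1] w 12.5
 rotvec [ 0.19 -0.23 -0.05]  shift now-frame [-2.2 -1.1  2. ]  new-frame [-2.2 -1.1  2.1]
```

{"name": "arm_command", "arguments": {"motion": [0, 0, 0, 0, 0, 0, 8, 0, 0, 0, 0, 0, 0, 8, 0, 0, -4, 0, 0, 0, 8, 0, 0, -8, 0, 0, 0, 8, 0, 0, -10, 0, 0, 0, 8], "grip_force": 90}}

```text
time_s: 3.7
ee_pos: [0.5287, -0.1676, 0.1186]
tcp_rot: [0.065, 0.966, 0.002, 0.25]
contact_force: [0.4, -0.2, -4.3]
gripper_width: 0.0119
grasp_force: 88.0
```

{"name": "arm_command", "arguments": {"motion": [0, 0, -12, 0, 0, 0, 8, 0, 0, -15, 0, 0, 0, 8, 0, 0, -20, 0, 0, 0, 8, 0, 0, -20, 0, 0, 0, 8, 0, 0, 0, 0, 0, 0, 8]}}

```text
time_s: 4.2
ee_pos: [0.4971, -0.1599, 0.1788]
tcp_rot: [0.066, 0.965, 0.002, 0.252]
contact_force: [0.1, 0.1, -2.9]
gripper_width: 0.0113
grasp_force: 88.2
```

```bash
python3 plan.py place:150; python3 - <<'E'
from rig import arm
from geo import *
from crop import crop
S={n:arm.snapshot(n) for n in('side','top')};pickle.dump(S,open('S2.pkl','wb'))
cv2.imwrite('pics/g2.png',np.hstack([crop(S['side']['pixels'],230,150,65,85,6),crop(S['top']['pixels'],258,135,65,85,6)]))
E
```

```text
place:150
t 4.2 pos [ 0.4971 -0.1599  0.1788] F [ 0.1  0.1 -2.9] w 11.3
 rotvec [ 12.16 -27.82 -17.14]  shift now-frame [ 145.7 -378.9 -107.8]  new-frame [ 202.3 -349.6 -115.2]
```

View pics/g2.png

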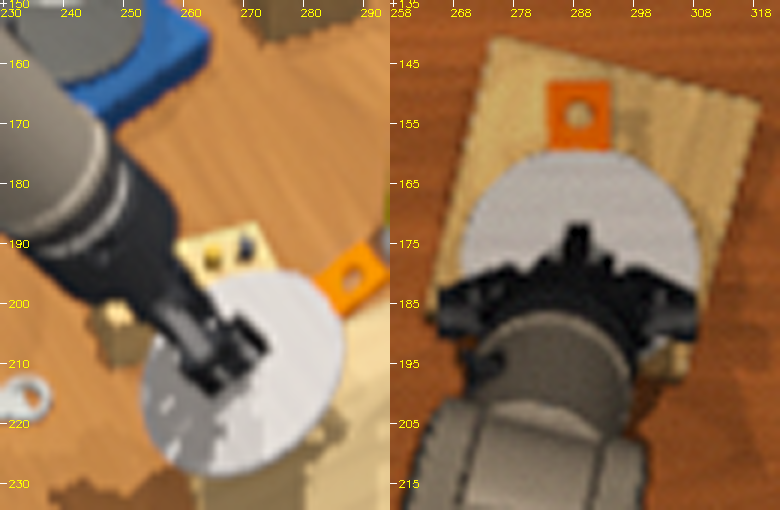

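The cover is held and clear of the stand. The eyelet is seen in the top view at (289,153.5) and in the side view at (288,195.5). Now levelling it while rising.

{"name": "arm_command", "arguments": {"motion": [0, 0, -24, 2.43, -5.56, -3.43, 8, 0, 0, -24, 2.43, -5.56, -3.43, 8, 0, 0, -24, 2.43, -5.56, -3.43, 8, 0, 0, -20, 2.43, -5.56, -3.43, 8, 0, 0, -18, 2.43, -5.56, -3.43, 8]}}

```text
time_s: 4.8
ee_pos: [0.4633, -0.1537, 0.2811]
tcp_rot: [-0.0, 0.988, 0.155, -0.002]
contact_force: [0.6, 0.3, -4.1]
gripper_width: 0.0114
grasp_force: 88.3
```

```bash
python3 plan.py place:150
```

```text
place:150
t 4.8 pos [ 0.4633 -0.1537  0.2811] F [ 0.6  0.3 -4.1] w 11.4
 rotvec [-0.06  0.2   0.07]  shift now-frame [ 233.  -333.2  -13.4]  new-frame [ 232.6 -333.4  -12.9]
```

{"name": "arm_command", "arguments": {"motion": [20, -30, -1, 0, 0, 0, 8, 23, -33, -2, 0, 0, 0, 8, 23, -34, -2, 0, 0, 0, 8, 23, -34, -2, 0, 0, 0, 8, 23, -34, -2, 0, 0, 0, 8]}}

```text
time_s: 5.3
ee_pos: [0.5203, 0.0401, 0.2884]
tcp_rot: [-0.0, 0.988, 0.154, -0.0]
contact_force: [1.1, 0.2, -3.5]
gripper_width: 0.0117
grasp_force: 88.4
```

{"name": "arm_command", "arguments": {"motion": [23, -34, -1, 0, 0, 0, 8, 23, -34, 0, 0, 0, 0, 8, 23, -34, 0, 0, 0, 0, 8, 23, -33, 0, 0, 0, 0, 8, 18, -22, 0, 0, 0, 0, 8]}}

```text
time_s: 5.8
ee_pos: [0.5762, 0.2261, 0.2886]
tcp_rot: [-0.001, 0.988, 0.156, -0.001]
contact_force: [1.0, 0.1, -2.7]
gripper_width: 0.0115
grasp_force: 88.4
```

```bash
python3 plan.py place:60
```

```text
place:60
t 5.8 pos [0.5762 0.2261 0.2886] F [ 1.   0.1 -2.7] w 11.5
 rotvec [-0.13  0.07  0.23]  shift now-frame [ 9.4 -5.9 84.6]  new-frame [ 9.3 -6.2 84.6]
```

{"name": "arm_command", "arguments": {"motion": [3, -2, 20, 0, 0, 0, 8, 3, -2, 20, 0, 0, 0, 8, 3, -2, 20, 0, 0, 0.1, 8, 0, 0, 20, 0, 0, 0.1, 8, 0, 0, 5, 0, 0, 0, 8]}}

```text
time_s: 6.3
ee_pos: [0.5817, 0.2296, 0.201]
tcp_rot: [0.001, 0.988, 0.153, -0.003]
contact_force: [-0.5, -1.1, -3.9]
gripper_width: 0.0113
grasp_force: 88.5
```

```bash
python3 plan.py place:0; python3 - <<'E'
from rig import arm
from geo import *
from crop import crop
S={n:arm.snapshot(n) for n in('side','top')};pickle.dump(S,open('S3.pkl','wb'))
cv2.imwrite('pics/g3.png',np.hstack([crop(S['side']['pixels'],205,105,65,75,6),crop(S['top']['pixels'],140,118,65,75,6)]))
E
```

```text
place:0
t 6.3 pos [0.5817 0.2296 0.201 ] F [-0.5 -1.1 -3.9] w 11.3
 rotvec [ 0.05  0.39 -0.13]  shift now-frame [ 3.3 -4.6 57. ]  new-frame [ 3.  -4.5 57. ]
```

View pics/g3.png

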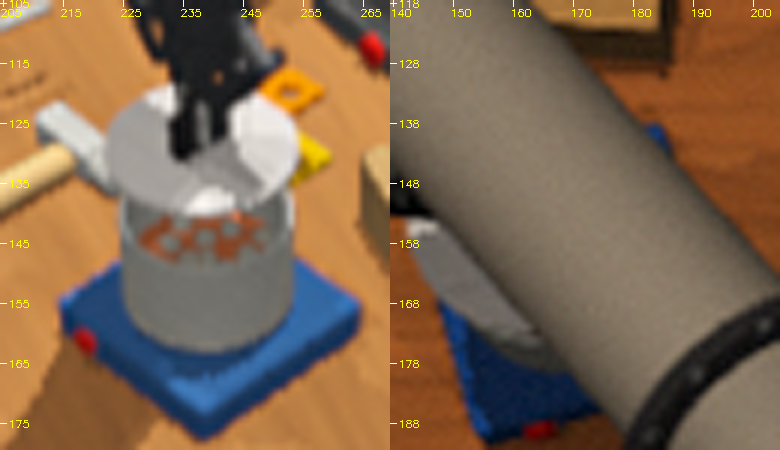

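```bash
python3 - <<'E'
from geo import *
S=pickle.load(open('S0.pkl','rb'))
e0,_=tri(S,{'side':(299.8,208.2),'top':(290.3,146.7)});e2,r=tri(S,{'side':(288.2,195.8),'top':(288.8,153.7)})
print('eye motion',(e2-e0).round(4),'tcp motion',np.subtract([.4971,-.1599,.1788],[.5414,-.171,.1018]).round(4),r.round(2))
A=lambda q:Ro.from_quat([*q[1:],q[0]])
q2=[.066,.965,.002,.252];p2=np.array([.4971,-.1599,.1788])
print('eye in tool (biased)',A(q2).inv().apply(e2-p2).round(4),' nominal [.078,0,.022]')
S3=pickle.load(open('S3.pkl','rb'));img=S3['side']['pixels']
h=cv2.cvtColor(img,cv2.COLOR_RGB2HSV);m=((h[...,1]<45)&(h[...,2]>110)).astype(np.uint8);z=np.zeros_like(m);z[118:141,221:256]=m[118:141,221:256]
c=cv2.convexHull(cv2.findNonZero(z));print(cv2.fitEllipse(c),cv2.boundingRect(c))
q3=[.001,.988,.153,-.003];p3=np.array([.5817,.2296,.201])
for z in(.022,.025): 
    th=np.linspace(0,2*np.pi,60)
    P=proj(S3['side'],p3+A(q3).apply(np.c_[.062*np.cos(th),.062*np.sin(th),0*th+z]))
    print(z,cv2.fitEllipse(P.astype(np.float32)),'eye',proj(S3['side'],p3+A(q3).apply([.078,0,z])))
# jacobian at that point
print(proj(S3['side'],p3+[.01,0,-.022])-proj(S3['side'],p3-[0,0,.022]),proj(S3['side'],p3+[0,.01,-.022])-proj(S3['side'],p3-[0,0,.022]),proj(S3['side'],p3+[0,0,-.012])-proj(S3['side'],p3-[0,0,.022]))
E
```

```text
eye motion [-0.0452  0.0103  0.0782] tcp motion [-0.0443  0.0111  0.077 ] [-0.16  0.06  0.04 -0.16]
eye in tool (biased) [ 0.0761 -0.0017  0.0282]  nominal [.078,0,.022]
((237.89454650878906, 132.03712463378906), (26.823524475097656, 34.577857971191406), 94.26116943359375) (221, 119, 34, 22)
0.022 ((238.39317321777344, 128.13336181640625), (21.44321632385254, 32.63322067260742), 88.4923324584961) eye [[253.12846216 118.67159796]]
0.025 ((238.41217041015625, 128.7396697998047), (21.443246841430664, 32.58810043334961), 88.49036407470703) eye [[253.12712749 119.2781935 ]]
[[ 2.37479596 -0.78258064]] [[-1.1178082  -1.54705244]] [[-0.07376795 -2.02556189]]
```

Eyelet at (252.8,119.8) in the side view, disc centre about (238.3,129.2); both agree with the predicted poses. Correct laterally and descend.

{"name": "arm_command", "arguments": {"motion": [2, -2, 8, 0, 0.2, 0, 8, 2, -2, 8, 0, 0.1, 0, 8, 1, -1, 8, 0, 0, 0, 8, 0, 0, 8, 0, 0, 0, 8, 0, 0, 5, 0, 0, 0, 8]}}

```text
time_s: 6.9
ee_pos: [0.5858, 0.2368, 0.1685]
tcp_rot: [-0.001, 0.988, 0.153, 0.002]
contact_force: [-0.1, -0.3, -4.2]
gripper_width: 0.0114
grasp_force: 88.6
```

```bash
for i in 1 2 3; do python3 plan.py place:2;done; python3 - <<'E'
from rig import arm
from geo import *
from crop import crop
S={n:arm.snapshot(n) for n in('side','top')};pickle.dump(S,open('S4.pkl','wb'))
cv2.imwrite('pics/g4.png',crop(S['side']['pixels'],205,105,70,75,8))
E
```

```text
place:2
t 6.9 pos [0.5858 0.2368 0.1685] F [-0.1 -0.3 -4.2] w 11.4
 rotvec [-0.03 -0.28 -0.12]  shift now-frame [-3.3  1.1 22.5]  new-frame [-3.2  1.1 22.5]
place:2
t 6.9 pos [0.5858 0.2368 0.1685] F [-0.1 -0.3 -4.2] w 11.4
 rotvec [-0.03 -0.28 -0.12]  shift now-frame [-3.3  1.1 22.5]  new-frame [-3.2  1.1 22.5]
place:2
t 6.9 pos [0.5858 0.2368 0.1685] F [-0.1 -0.3 -4.2] w 11.4
 rotvec [-0.03 -0.28 -0.12]  shift now-frame [-3.3  1.1 22.5]  new-frame [-3.2  1.1 22.5]
```

View pics/g4.png

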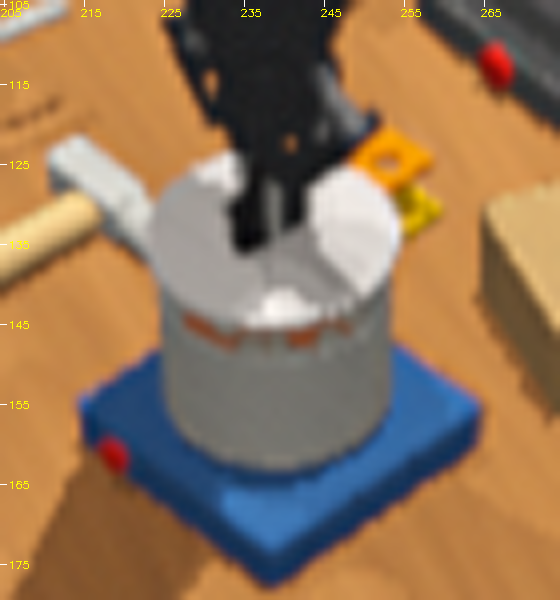

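Cover centre at (238.9,134.3) and eyelet hole at (253,124.5) both lie directly above the rim centre and lug hole. Descending straight.

{"name": "arm_command", "arguments": {"motion": [-0.5, 0.5, 4, 0, -0.1, 0, 8, 0, 0, 4, 0, 0, 0, 8, 0, 0, 4, 0, 0, 0, 8, 0, 0, 3, 0, 0, 0, 8, 0, 0, 2, 0, 0, 0, 8]}}

```text
time_s: 7.5
ee_pos: [0.5857, 0.2364, 0.1521]
tcp_rot: [-0.001, 0.988, 0.153, 0.002]
contact_force: [-0.7, 0.5, -3.8]
gripper_width: 0.0115
grasp_force: 88.6
```

{"name": "arm_command", "arguments": {"motion": [0, 0, 1, 0, 0, 0, 8, 0, 0, 1, 0, 0, 0, 8, 0, 0, 1, 0, 0, 0, 8, 0, 0, 1, 0, 0, 0, 8, 0, 0, 0, 0, 0, 0, 8]}}

```text
time_s: 8.0
ee_pos: [0.586, 0.2363, 0.1485]
tcp_rot: [-0.001, 0.988, 0.153, 0.002]
contact_force: [-0.3, 0.7, -2.5]
gripper_width: 0.0114
grasp_force: 88.6
```

{"name": "arm_command", "arguments": {"motion": [0, 0, 0.7, 0, 0, 0, 8, 0, 0, 0.7, 0, 0, 0, 8, 0, 0, 0.6, 0, 0, 0, 8, 0, 0, 0, 0, 0, 0, 8, 0, 0, 0, 0, 0, 0, 8]}}

```text
time_s: 8.5
ee_pos: [0.586, 0.2363, 0.1465]
tcp_rot: [-0.001, 0.988, 0.153, 0.002]
contact_force: [1.4, -0.5, -3.4]
gripper_width: 0.0116
grasp_force: 88.6
```

{"name": "arm_command", "arguments": {"motion": [0, 0, 0.7, 0, 0, 0, 8, 0, 0, 0.7, 0, 0, 0, 8, 0, 0, 0.6, 0, 0, 0, 8, 0, 0, 0, 0, 0, 0, 8, 0, 0, 0, 0, 0, 0, 8]}}

```text
time_s: 9.0
ee_pos: [0.586, 0.2364, 0.1461]
tcp_rot: [-0.0, 0.988, 0.153, 0.003]
contact_force: [-1.8, -3.6, 5.4]
gripper_width: 0.0113
grasp_force: 90.0
```

{"name": "arm_command", "arguments": {"motion": [0, 0, 0.5, 0, 0, 0, 8, 0, 0, 0, 0, 0, 0, 8, 0, 0, 0, 0, 0, 0, 8, 0, 0, 0, 0, 0, 0, 16, 0, 0, 0, 0, 0, 0, 24], "grip_force": 25}}

```text
time_s: 9.5
ee_pos: [0.586, 0.2378, 0.1445]
tcp_rot: [-0.002, 0.988, 0.154, 0.003]
contact_force: [0.3, 0.6, 0.4]
gripper_width: 0.0241
grasp_force: 0.0
```

{"name": "arm_command", "arguments": {"motion": [0, 0, 0, 0, 0, 0, 40, 0, 0, 0, 0, 0, 0, 50, 0, 0, -8, 0, 0, 0, 50, 0, 0, -25, 0, 0, 0, 50, 0, 0, -40, 0, 0, 0, 50]}}

```text
time_s: 10.0
ee_pos: [0.5843, 0.2353, 0.2154]
tcp_rot: [-0.0, 0.988, 0.153, -0.001]
contact_force: [0.2, -0.4, -0.3]
gripper_width: 0.0501
grasp_force: 0.0
```

```bash
python3 plan.py pin:80
```

```text
pin:80
t 10.0 pos [0.5843 0.2353 0.2154] F [ 0.2 -0.4 -0.3] w 50.1
 rotvec [-1.000e-02  9.000e-02  1.766e+01]  shift now-frame [-126.8  207.9   60.6]  new-frame [-57.8 236.6  60.4]
```

{"name": "arm_command", "arguments": {"motion": [-25, 41, -4, 0, 0, 0, 50, -25, 41, -4, 0, 0, 0, 50, -25, 42, 0, 0, 0, 0, 50, -26, 42, 0, 0, 0, 0, 50, -26, 42, 0, 0, 0, 0, 50]}}

```text
time_s: 10.5
ee_pos: [0.5271, -0.0019, 0.225]
tcp_rot: [-0.001, 0.988, 0.154, 0.003]
contact_force: [1.6, -0.4, 0.1]
gripper_width: 0.0505
grasp_force: 0.0
```

{"name": "arm_command", "arguments": {"motion": [0, 0, 5, 0, 0, 5.1, 50, 0, 0, 10, 0, 0, 5.1, 50, 0, 0, 15, 0, 0, 5.1, 50, 0, 0, 15, 0, 0, 5.1, 50, 0, 0, 10, 0, 0, 5.1, 50]}}

```text
time_s: 11.0
ee_pos: [0.5275, -0.0001, 0.1689]
tcp_rot: [-0.001, 0.998, -0.07, 0.002]
contact_force: [0.3, -0.4, -0.5]
gripper_width: 0.0497
grasp_force: 0.0
```

```bash
python3 plan.py pin:0; python3 - <<'E'
from rig import arm
from geo import *
from crop import crop
S={n:arm.snapshot(n) for n in('side','top')};pickle.dump(S,open('S5.pkl','wb'))
a=crop(S['side']['pixels'],205,115,80,95,6);b=crop(S['top']['pixels'],140,120,50,95,6)
cv2.imwrite('pics/g5.png',np.hstack([a,b]))
E
```

```text
pin:0
t 11.0 pos [ 5.275e-01 -1.000e-04  1.689e-01] F [ 0.3 -0.4 -0.5] w 49.7
 rotvec [-0.15 -0.19 -8.06]  shift now-frame [-1.2  1.6 93.9]  new-frame [-1.1  1.2 93.9]
```

View pics/g5.png

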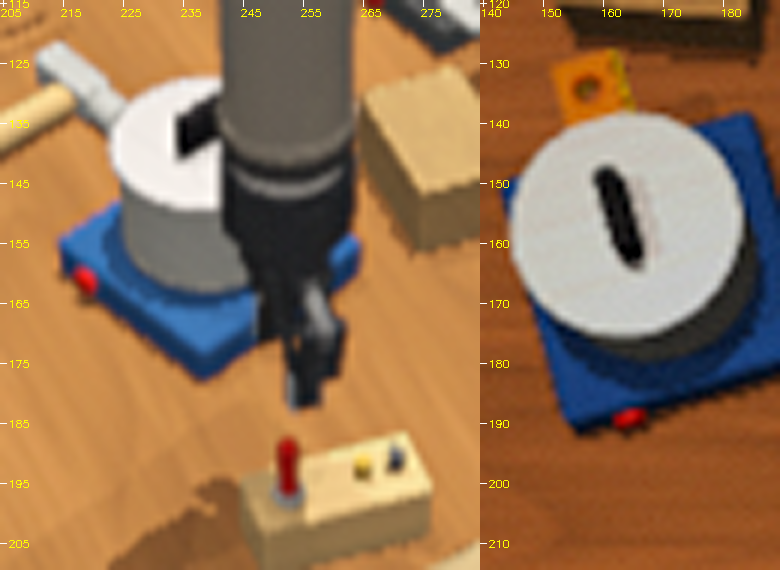

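Side view: the cover sits flat on the pot. In the top view the eyelet hole at (157.7,134.3) coincides with the lug hole's expected place (157.8,134.3). Now the pin.

{"name": "arm_command", "arguments": {"motion": [-0.6, 0.8, 18, 0, 0, 0, 50, -0.6, 0.8, 20, 0, 0, 0, 50, 0, 0, 20, 0, 0, 0, 50, 0, 0, 20, 0, 0, 0, 50, 0, 0, 14, 0, 0, 0, 50]}}

```text
time_s: 11.6
ee_pos: [0.5269, -0.0013, 0.077]
tcp_rot: [-0.001, 0.998, -0.068, 0.002]
contact_force: [-0.5, -0.8, 0.5]
gripper_width: 0.0497
grasp_force: 0.0
```

{"name": "arm_command", "arguments": {"motion": [0, 0, 0, 0, 0, 0, 30, 0, 0, 0, 0, 0, 0, 20, 0, 0, 0, 0, 0, 0, 12, 0, 0, 0, 0, 0, 0, 8, 0, 0, 0, 0, 0, 0, 8], "grip_force": 25}}

```text
time_s: 12.1
ee_pos: [0.5277, -0.0012, 0.0784]
tcp_rot: [-0.001, 0.998, -0.068, 0.003]
contact_force: [0.5, -0.4, 2.5]
gripper_width: 0.013
grasp_force: 24.7
```

```bash
python3 plan.py pin:0
```

```text
pin:0
t 12.1 pos [ 0.5277 -0.0012  0.0784] F [ 0.5 -0.4  2.5] w 13.0
 rotvec [-0.15 -0.35 -7.85]  shift now-frame [-1.2  0.3  3.4]  new-frame [-1.2  0.1  3.4]
```

{"name": "arm_command", "arguments": {"motion": [0, 0, 0, 0, 0, 0, 8, 0, 0, -4, 0, 0, 0, 8, 0, 0, -10, 0, 0, 0, 8, 0, 0, -15, 0, 0, 0, 8, 0, 0, -20, 0, 0, 0, 8], "grip_force": 60}}

```text
time_s: 12.6
ee_pos: [0.5254, -0.0017, 0.1263]
tcp_rot: [-0.001, 0.998, -0.069, 0.0]
contact_force: [0.1, -0.5, -0.1]
gripper_width: 0.0127
grasp_force: 58.4
```

{"name": "arm_command", "arguments": {"motion": [0, 0, -25, 0, 0, 0, 8, 0, 0, -30, 0, 0, -4, 8, 0, 0, -30, 0, 0, -7, 8, 0, 0, -25, 0, 0, -7, 8, 0, 0, -10, 0, 0, -7, 8]}}

```text
time_s: 13.1
ee_pos: [0.5269, -0.0011, 0.2495]
tcp_rot: [-0.001, 0.988, 0.152, 0.004]
contact_force: [0.3, -0.2, -1.0]
gripper_width: 0.0125
grasp_force: 58.5
```

```bash
python3 plan.py lug:85; python3 - <<'E'
from rig import arm
from geo import *
from crop import crop
S={n:arm.snapshot(n) for n in('side','top')};pickle.dump(S,open('S6.pkl','wb'))
o=arm.get_obs();p=proj(S['side'],o['ee_pos'])[0];print(p)
x,y=int(p[0])-30,int(p[1])-25
cv2.imwrite('pics/g6.png',crop(S['side']['pixels'],x,y,60,75,8))
E
```

```text
lug:85
t 13.1 pos [ 0.5269 -0.0011  0.2495] F [ 0.3 -0.2 -1. ] w 12.5
 rotvec [ 0.01 -0.47 -0.32]  shift now-frame [ 203.7 -208.7   15.6]  new-frame [ 205.  -207.5   14. ]
[252.47361193 157.70778091]
```

View pics/g6.png

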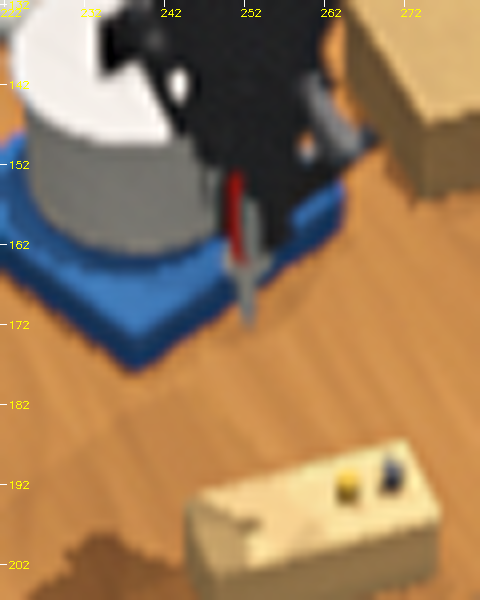

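The pin hangs upright in the fingers, collar at about (252.5,164), tip at (252.5,172). Carrying it to the eyelet.

{"name": "arm_command", "arguments": {"motion": [20, -20, 0, 0, -0.2, 0, 8, 22, -22, 0, 0, -0.1, 0, 8, 22, -23, 0, 0, 0, 0, 8, 22, -23, 0, 0, 0, 0, 8, 22, -23, 0, 0, 0, 0, 8]}}

```text
time_s: 13.7
ee_pos: [0.5962, 0.1368, 0.2449]
tcp_rot: [-0.0, 0.989, 0.148, -0.002]
contact_force: [-0.1, 0.5, -0.7]
gripper_width: 0.0125
grasp_force: 58.5
```

{"name": "arm_command", "arguments": {"motion": [22, -23, 0, 0, 0, 0, 8, 22, -23, 0, 0, 0, 0, 8, 22, -22, 0, 0, 0, 0, 8, 20, -20, 0, 0, 0, 0, 8, 10, -9, 0, 0, 0, 0, 8]}}

```text
time_s: 14.2
ee_pos: [0.6585, 0.2605, 0.2441]
tcp_rot: [-0.001, 0.989, 0.15, -0.002]
contact_force: [0.5, 0.5, -0.3]
gripper_width: 0.0126
grasp_force: 58.6
```

```bash
python3 plan.py lug:65
```

```text
lug:65
t 14.2 pos [0.6585 0.2605 0.2441] F [ 0.5  0.5 -0.3] w 12.6
 rotvec [-0.16  0.26 -0.54]  shift now-frame [ 0.   1.6 28.6]  new-frame [-0.1  1.5 28.6]
```

{"name": "arm_command", "arguments": {"motion": [0.5, 1, 10, 0, 0.2, -0.4, 8, 0, 0.3, 10, 0, 0, 0, 8, 0, 0, 10, 0, 0, 0, 8, 0, 0, 9, 0, 0, 0, 8, 0, 0, 0, 0, 0, 0, 8]}}

```text
time_s: 14.7
ee_pos: [0.6599, 0.2541, 0.2051]
tcp_rot: [0.0, 0.988, 0.152, -0.001]
contact_force: [0.1, -1.0, -0.9]
gripper_width: 0.0126
grasp_force: 58.6
```

```bash
python3 plan.py lug:52; python3 - <<'E'
from rig import arm
from geo import *
P=[];Q=[]
for i in range(4):
    S=arm.snapshot('side');o=arm.get_obs();P.append(o['ee_pos']);Q.append(o['tcp_rot'])
print(np.mean(P,0).round(4),np.std(P,0).round(4),np.mean(Q,0).round(4));pickle.dump(S,open('S7.pkl','wb'))
img=S['pixels'];p=np.mean(P,0)
for d in(0,.029,.034,.070):print(d,proj(S,p-[0,0,d])[0].round(1))
print('eye',proj(S,[.6585,.259,.121])[0].round(1))
h=cv2.cvtColor(img,cv2.COLOR_RGB2HSV)
ch={}
for y in range(110,136):
    r=''
    for x in range(236,268):
        H,s,v=h[y,x].astype(int)
        r+='o' if s>170 and 10<H<18 and v>150 else 'Y' if s>150 and 18<=H<35 else 'R' if s>150 and (H<8 or H>170) else '#' if v<60 else 'w' if s<50 and v>150 else 's' if s<60 else '.'
    print(y,r)
E
```

```text
lug:52
t 14.7 pos [0.6599 0.2541 0.2051] F [ 0.1 -1.  -0.9] w 12.6
 rotvec [ 0.03  0.08 -0.3 ]  shift now-frame [ 0.5 -5.1  2.6]  new-frame [ 0.5 -5.1  2.6]
[0.6606 0.2554 0.2074] [0.0002 0.0005 0.0007] [-6.000e-04  9.884e-01  1.520e-01  1.100e-03]
0 [253.9 112.1]
0.029 [254. 118.]
0.034 [254. 119.]
0.07 [254.  126.1]
eye [253.1 128.9]
110 ..............s#RRs#####.####...
111 ..............s#R.ss###.o..s.RRR
112 ..............s#R.ss###.....RRRR
113 ...............#R.ss###......RRR
114 ...............#R.ss###.......RR
115 ................R.ss##........RR
116 ..................ss#...........
117 .................R.s............
118 ................s..s............
119 ................ssss............
120 ..................s.............
121 ..................s.............
122 ..................s.............
123 ..................s.............
124 ..................s.............
125 ..................s.............
126 ...............oo..oo...........
127 ..............oooooooo..........
128 ............oooooooooooo........
129 wwwwssssww..ooooYYYooooo........
130 wwwsss#sswww..ooYYYoooYYY.......
131 wsss###sswwwww..oooo.YYYY.......
132 ss#####sswwwwww..oooYYYY........
133 s######sswwwwwwws.YYYYo.........
134 #######sswwwwwwwwwYYY...........
135 #######sswwwwwwwww.oo...........
```

{"name": "arm_command", "arguments": {"motion": [-0.8, -2, 0, 0, 0, 0, 8, 0, -2, 0, 0, 0, 0, 8, 0, 0, 4, 0, 0, 0, 8, 0, 0, 4, 0, 0, 0, 8, 0, 0, 0, 0, 0, 0, 8]}}

```text
time_s: 15.4
ee_pos: [0.6583, 0.2594, 0.1982]
tcp_rot: [-0.0, 0.988, 0.153, 0.0]
contact_force: [0.3, -0.8, -0.8]
gripper_width: 0.0127
grasp_force: 58.6
```

```bash
cat > look.py <<'E'
from rig import arm
from geo import *
P=[];Q=[];F=[]
for i in range(4):
    S=arm.snapshot('side');o=arm.get_obs();P.append(o['ee_pos']);Q.append(o['tcp_rot']);F.append(o['contact_force'])
p=np.mean(P,0);print(p.round(4),np.mean(Q,0).round(4),'F',np.mean(F,0).round(1),'w',o['gripper_width'],'t',o['time_s'])
d=[.6585,.259,0]-p;c,s=np.cos(.305),np.sin(.305);print('tool dx dy mm',((c*d[0]+s*d[1])*1e3).round(1),((s*d[0]-c*d[1])*1e3).round(1))
h=cv2.cvtColor(S['pixels'],cv2.COLOR_RGB2HSV)
for y in range(112,136):
    r=''
    for x in range(236,268):
        H,s,v=h[y,x].astype(int)
        r+='o' if s>170 and 10<H<18 and v>150 else 'Y' if s>150 and 18<=H<35 else 'R' if s>150 and (H<8 or H>170) else '#' if v<60 else 'w' if s<50 and v>150 else 's' if s<60 else '.'
    print(y,r)
E
python3 look.py
```

```text
[0.6586 0.2595 0.1991] [-6.000e-04  9.883e-01  1.524e-01  9.000e-04] F [ 0.1 -0.  -0.9] w 0.012481378258159738 t 15.6
tool dx dy mm -0.2 0.4
112 ..............#RRs####......RRRR
113 ..............#R.ss###.......RRR
114 ..............#R.ss###.......RRR
115 ..............#RRss##.........RR
116 ...............RRss##...........
117 ................Rss#............
118 ................Rsss............
119 ...............sR.ss............
120 ...............s..s.............
121 ................ss..............
122 .................s..............
123 .................s..............
124 .................s..............
125 .................s.o............
126 ...............o.sooo...........
127 ..............oo..oooo..........
128 ............ooooo.oooYoo........
129 wwwwssssww..ooooYYYooooo........
130 wwwsss#sswww..ooYYYoooYYY.......
131 wsss###sswwwww..oooooYYYY.......
132 ss#####sswwwwww..oo.YYYY........
133 s######sswwwwwwws.YYYYY.........
134 #######sswwwwwwwwwYYY...........
135 #######sswwwwwwwww.oo...........
```

Pin tip at column 253, straight above the hole (253,129.5). Pushing down.

{"name": "arm_command", "arguments": {"motion": [0, 0, 3, 0, 0, 0, 8, 0, 0, 3, 0, 0, 0, 8, 0, 0, 3, 0, 0, 0, 8, 0, 0, 3, 0, 0, 0, 8, 0, 0, 2, 0, 0, 0, 8]}}

```text
time_s: 16.1
ee_pos: [0.6585, 0.2596, 0.1849]
tcp_rot: [-0.001, 0.988, 0.153, 0.001]
contact_force: [0.1, 0.8, -0.6]
gripper_width: 0.0127
grasp_force: 58.6
```

Tip is inside the eyelet without resistance.

{"name": "arm_command", "arguments": {"motion": [0, 0, 3, 0, 0, 0, 8, 0, 0, 3, 0, 0, 0, 8, 0, 0, 3, 0, 0, 0, 8, 0, 0, 3, 0, 0, 0, 8, 0, 0, 3, 0, 0, 0, 8]}}

```text
time_s: 16.6
ee_pos: [0.6587, 0.2597, 0.1701]
tcp_rot: [-0.001, 0.988, 0.152, 0.001]
contact_force: [0.2, 0.6, -1.8]
gripper_width: 0.0122
grasp_force: 58.6
```

{"name": "arm_command", "arguments": {"motion": [0, 0, 3, 0, 0, 0, 8, 0, 0, 3, 0, 0, 0, 8, 0, 0, 3, 0, 0, 0, 8, 0, 0, 2, 0, 0, 0, 8, 0, 0, 0, 0, 0, 0, 8]}}

```text
time_s: 17.1
ee_pos: [0.6585, 0.2596, 0.1589]
tcp_rot: [-0.001, 0.988, 0.153, 0.001]
contact_force: [-0.8, -0.4, -2.0]
gripper_width: 0.0125
grasp_force: 58.6
```

```bash
python3 look.py
```

```text
[0.6588 0.2598 0.1595] [-8.000e-04  9.883e-01  1.525e-01  1.200e-03] F [ 0.1  0.1 -1.2] w 0.012381965910948894 t 17.3
tool dx dy mm -0.5 0.7
112 ..........###############sssss.R
113 ............###########ss##sss.R
114 .............##########.s##sss.R
115 .............##########.#####.RR
116 .............##########.###.....
117 .............ss#R#########......
118 ..............sRR########.......
119 .............ssRR######.........
120 .............ssRRs####..........
121 ..............sRRss##...........
122 ..............sRRss##...........
123 ..............sRRss##...........
124 ...............RRss##...........
125 ................Rss#............
126 ................Rss.o...........
127 ...............s..s.oo..........
128 ............oo.ssss.oooo........
129 wwwwssssww..ooo.sss.oooo........
130 wwwsss#sswww..oo...oo.YYY.......
131 wsss###sswwwww..oooo.YYYY.......
132 ss#####sswwwwww..oooYYYY........
133 s######sswwwwwwws.YYYYo.........
134 #######sswwwwwwwwwYYY...........
135 #######sswwwwwwwww.oo...........
```

Through both holes; a few mm left to the collar.

{"name": "arm_command", "arguments": {"motion": [0, 0, 1.5, 0, 0, 0, 8, 0, 0, 1.5, 0, 0, 0, 8, 0, 0, 1, 0, 0, 0, 8, 0, 0, 1, 0, 0, 0, 8, 0, 0, 0, 0, 0, 0, 8]}}

```text
time_s: 17.8
ee_pos: [0.6586, 0.2597, 0.1542]
tcp_rot: [-0.001, 0.988, 0.152, 0.001]
contact_force: [0.1, -0.1, -1.2]
gripper_width: 0.0123
grasp_force: 58.6
```

{"name": "arm_command", "arguments": {"motion": [0, 0, 1, 0, 0, 0, 8, 0, 0, 0.7, 0, 0, 0, 8, 0, 0, 0.7, 0, 0, 0, 8, 0, 0, 0, 0, 0, 0, 8, 0, 0, 0, 0, 0, 0, 8]}}

```text
time_s: 18.3
ee_pos: [0.6588, 0.2599, 0.1535]
tcp_rot: [-0.001, 0.988, 0.152, 0.002]
contact_force: [-1.1, -1.7, 5.1]
gripper_width: 0.0127
grasp_force: 58.8
```

{"name": "arm_command", "arguments": {"motion": [0, 0, 0.3, 0, 0, 0, 8, 0, 0, 0, 0, 0, 0, 8, 0, 0, 0, 0, 0, 0, 16, 0, 0, 0, 0, 0, 0, 22, 0, 0, 0, 0, 0, 0, 28], "grip_force": 22}}

```text
time_s: 18.8
ee_pos: [0.6587, 0.2597, 0.1512]
tcp_rot: [-0.001, 0.988, 0.152, 0.001]
contact_force: [-0.1, 0.9, -0.7]
gripper_width: 0.0277
grasp_force: 0.0
```

{"name": "arm_command", "arguments": {"motion": [0, 0, 0, 0, 0, 0, 35, 0, 0, -5, 0, 0, 0, 35, 0, 0, -20, 0, 0, 0, 35, 0, 0, -35, 0, 0, 0, 35, 0, 0, -40, 0, 0, 0, 35]}}

```text
time_s: 19.3
ee_pos: [0.658, 0.259, 0.2516]
tcp_rot: [-0.0, 0.988, 0.153, -0.0]
contact_force: [1.1, 0.1, 0.9]
gripper_width: 0.0349
grasp_force: 0.0
```

{"name": "arm_command", "arguments": {"motion": [-30, 35, -5, 0, 0, 0, 35, -30, 35, 0, 0, 0, 0, 35, -30, 35, 0, 0, 0, 0, 35, -30, 35, 0, 0, 0, 0, 35, -20, 20, 0, 0, 0, 0, 35]}}

```text
time_s: 19.8
ee_pos: [0.5726, 0.0601, 0.2564]
tcp_rot: [0.001, 0.989, 0.15, 0.001]
contact_force: [0.2, -0.1, -0.2]
gripper_width: 0.035
grasp_force: 0.0
```

```bash
python3 look.py; python3 - <<'E'
from rig import arm
from geo import *
S={n:arm.snapshot(n) for n in('side','top')};S0=pickle.load(open('S0.pkl','rb'))
for n in S:
    h=cv2.cvtColor(S[n]['pixels'],cv2.COLOR_RGB2HSV);x0,x1,y0,y1=(245,262,112,135) if n=='side' else (145,175,120,145)
    H,s,v=[h[y0:y1,x0:x1,i].astype(int) for i in range(3)]
    m=(s>150)&((H<7)|(H>172));ys,xs=np.nonzero(m);print(n,'red',len(xs),xs.mean()+x0 if len(xs) else 0,ys.min()+y0 if len(ys) else 0,ys.max()+y0 if len(ys) else 0)
    for z in(.126,.169):print(z,proj(S[n],[.6585,.259,z])[0].round(1))
s=S['side']
r=contour(s['pixels'],(218,118,258,146));print(cv2.fitEllipse(r))
th=np.linspace(0,2*np.pi,60)
print(cv2.fitEllipse(proj(s,np.c_[.584+.062*np.cos(th),.2353+.062*np.sin(th),0*th+.121]).astype(np.float32)))
E
```

```text
[0.5727 0.06   0.2566] [1.100e-03 9.888e-01 1.494e-01 8.000e-04] F [-0.3 -0.2 -0.5] w 0.034892591979337424 t 20.0
tool dx dy mm 141.6 -164.0
112 ..........######################
113 ........ss######################
114 .......ss#######################
115 ......##########################
116 ......##########################
117 ......###s#####################.
118 .......#ss####################..
119 .......#######################..
120 .......#######################..
121 .......#######################..
122 ........##..##################..
123 ........##...################s..
124 ........##...###############sss.
125 .........#...###############sss.
126 .........###################sss.
127 .........####################sss
128 wwwwwwwwws###################sss
129 wwwwwwwwwwss##################ss
130 wwwwwsswwwwws#####..###########s
131 wwwss##swwwws#####.o.########ss#
132 wss####swwwww#####..Y########ss#
133 ss#####swwwwwss####YY########s##
134 #######swwwwwws####.Y.###..#####
135 #######swwwwwws####.o..#...#####
side red 0 0 0 0
0.126 [253.1 127.9]
0.169 [253.1 119.5]
top red 28 155.46428571428572 128 135
0.126 [157.8 133.9]
0.169 [154.9 129.6]
((235.00047302246094, 136.0795135498047), (23.68968963623047, 39.178077697753906), 115.2432861328125)
((238.7416534423828, 138.43115234375), (21.440025329589844, 31.70259666442871), 88.15058898925781)
```

{"name": "arm_command", "arguments": {"motion": [-35, 25, 0, 0, 0, 0, 35, -35, 25, 0, 0, 0, 0, 35, -35, 25, 0, 0, 0, 0, 35, -35, 25, 0, 0, 0, 0, 35, -20, 20, 0, 0, 0, 0, 35]}}

```text
time_s: 20.6
ee_pos: [0.4556, -0.0984, 0.2556]
tcp_rot: [-0.0, 0.988, 0.153, 0.001]
contact_force: [-0.6, 0.5, 0.3]
gripper_width: 0.0352
grasp_force: 0.0
```

```bash
python3 look.py; python3 - <<'E'
from rig import arm
from geo import *
s=arm.snapshot('side');r=contour(s['pixels'],(218,118,258,150));print(cv2.fitEllipse(r))
th=np.linspace(0,2*np.pi,60)
print(cv2.fitEllipse(proj(s,np.c_[.584+.062*np.cos(th),.2353+.062*np.sin(th),0*th+.121]).astype(np.float32)))
for z in(.121,.126,.169):print(z,proj(s,[.6585,.259,z])[0].round(1))
E
```

```text
[ 0.4561 -0.1001  0.2556] [1.000e-04 9.885e-01 1.510e-01 6.000e-04] F [-0.2 -0.7 -0.2] w 0.03487396137409451 t 20.8
tool dx dy mm 300.9 -281.8
112 sssssssssssssssssssss.......RRRR
113 sssssssssssssssssssss........RRR
114 sssssssssssssssssssss........RRR
115 sssssssssssssssssssss.........RR
116 sssssssssssssssssssss...........
117 sssssssssssssssssssss...........
118 sssssssssssssssssssss...........
119 sssssssssssssssssssss...........
120 sssssssssssssssssssss...........
121 sssssssssssssssssssss...........
122 sssssssssssssssssssss...........
123 sssssssssssssssssssss...........
124 sssssssssssssssssssss...........
125 sssssssssssssssssssss...........
126 sssssssssssssssssssss...........
127 sssssssssssssssssssss...........
128 sssssssssssssssssssss..o........
129 sssssssssssssssssssss.oo........
130 sssssssssssssssssssss.YYY.......
131 sssssssssssssssssssss.YYY.......
132 sssssssssssssssssssss.YY........
133 sssssssssssssssssssss...........
134 sssssssssssssssssssss...........
135 sssssssssssssssssssss...........
((225.8563690185547, 132.31422424316406), (13.2953519821167, 32.743988037109375), 161.24459838867188)
((238.7416534423828, 138.43115234375), (21.440025329589844, 31.70259666442871), 88.15058898925781)
0.121 [253.1 128.9]
0.126 [253.1 127.9]
0.169 [253.1 119.5]
```

Arm still occludes; move further right (y).

{"name": "arm_command", "arguments": {"motion": [-20, 40, -5, 0, 0, 0, 35, -15, 45, 0, 0, 0, 0, 35, -15, 45, 0, 0, 0, 0, 35, -15, 45, 0, 0, 0, 0, 35, -15, 30, 0, 0, 0, 0, 35]}}

```text
time_s: 21.35
ee_pos: [0.444, -0.319, 0.2599]
tcp_rot: [-0.001, 0.988, 0.153, 0.002]
contact_force: [0.5, 0.3, -0.0]
gripper_width: 0.0352
grasp_force: 0.0
```

```bash
python3 look.py; python3 - <<'E'
from rig import arm
from geo import *
s=arm.snapshot('side');r=contour(s['pixels'],(218,118,258,150));print(cv2.fitEllipse(r))
E
```

```text
[ 0.4427 -0.3207  0.2593] [-8.000e-04  9.886e-01  1.508e-01  1.300e-03] F [ 0.2 -1.6 -0.2] w 0.034664937608307564 t 21.55
tool dx dy mm 379.9 -488.2
112 ............................RRRR
113 .............................RRR
114 ..............................RR
115 ..............................RR
116 ................................
117 ................................
118 ................oo..............
119 ...............oRR.........sssss
120 ...............oRRR...sswwwwwwww
121 ...............oRR.sswwwwwwwwwww
122 .................swwwwwwwwwwwwww
123 ................wwwwwwwwwwwwwwww
124 wws............swwwwwwwwwssssssw
125 wwwwwwwwwwwwwwwwwwwwwwwwsswwwwww
126 wwwwwwwwwwwwwwwwwwwwwwwwwwwwwwww
127 wwwwwwwwwwwwwwwwwwwwwwwwwwwwwwww
128 wwwwwwwwwwwwwwwwwwwwwwwwwwwwwwww
129 wwwwwwwwwwwwwwwwwwwwwwwwwwwwwwww
130 wwwwwwwwwwwwwwwwwwwwwwwwwwwwwwww
131 wwwwwwwwwwwwwwwwwwwwwwwwwwwwwwww
132 wwwwwwwwwwwwwwwwwwwwwwwwwwwwwwww
133 wwwwwwwwwwwwwwwwwwwwwwwwwwwwwwww
134 wwwwwwwwwwwwwwwwwwwwwwwwwwwwwwww
135 wwwwwwwwwwwwwwwwwwwwwwwwwwwwwwww
((241.49989318847656, 133.4720458984375), (30.11090850830078, 66.86162567138672), 89.52628326416016)
```

```bash
python3 -c "
from rig import arm;print(arm.job_done())"
```

```text
the job is handed in; nothing more can be done
None
```

I set the cover on the pot, with its eyelet over the lug hole. I then pushed the pin through both holes until I felt its collar touch the eyelet, and handed the job in at about 21.6 s. Final camera checks put the pin upright at full depth; I judged the cover seated and level from the contact height and a picture taken before the pin went in.

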